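Swing the kernel hopper over the bowl and hold its slide gate at the mark

ROBOT

A 6-joint arm with a two-finger parallel gripper is mounted at the origin on the work surface. World frame = base frame: x ahead of the robot, y to its left, z up, the work surface at z = 0. Lengths are in m, angles in rad, forces in N, time in s.
With the tool pointing down it reaches from about 0.275 to 0.85 m from the base axis. Payload 19 kg.
Tool frame: the origin (TCP) lies between the finger pads; the fingertips stand 19 mm ahead of it and the grasp point (between the pads) is the TCP; z points along the fingers, x is the direction in which the jaws open and shut, and the axes are right-handed (so a half turn about z gives the same grasp; the last joint's range is limited). The gripper opens to 85 mm and grips with 20 to 120 N. Pads are 22 mm wide; open, the fingers measure 114 mm over their backs; the gripper's body (76 mm by 85 mm) begins 54 mm behind the grasp point. The pads swing forward as they close: fully open they stand 13 mm farther back than shut.
Start: joints at [-1.483, 0.15, 1.437, -0, 1.554, -0.134], TCP at [0.126, -0.561, 0.25] pointing down, gripper open.
Joint ranges: [-2.8, 2.8], [-0.68, 2.1], [0.12, 2.68], [-1.39, 4.53], [0.16, 2.79], [-2.81, 2.81]. Speed limits (rad/s): [1.89, 1.89, 2.22, 3.01, 3.01, 3.01].

INTERFACE

Orientations are given as a unit quaternion [x, y, z, w].
In Python, from cell import read_state, viewer, sign_off gives the robot as it stands. The module is installed in compiled form; this text tells all that it offers.
- The arm moves only by the tool play_rows, never from a script. Its argument "plan" is a list that holds one entry, the list of rows, each a list of 7 numbers: the shift along the tool's x, y, z in units of 50 mm (1.0 is 50 mm), then the turn, a rotation vector about the tool's x, y, z in units of 5 degrees (1.0 is 5 degrees), then the closure in counts, from 0 (fully open) to 255 (shut). A call has 1 to 20 rows; each row shifts and turns the commanded pose from where the row before left it, along the tool's axes as they then stand; what a row does not reach is not made up. A row lasts 1/10 s, in which the tool goes at most 50 mm and 8.59 degrees, less where a joint would pass 70% of its speed; a pose out of reach is approached as far as the arm can. A call is refused whole if a number of a shift passes 1 or a number of a turn 1, either way. A call with a gripper value outside its range is refused whole. The fingers move at their own pace and stop on an object; "squeeze" is the grip in N (left out, the last holds). Time passes only in rows, so rows that do not move let the fingers close. It gives the time, the measured TCP pose, the force and the opening at its end, in the units of the state.
- read_state(): the state, without advancing time (a new reading comes with each control period).
- viewer.get_image(name): name is "scene" or "top" or "wrist"; returns a dict with "frame" (420x560x3 uint8, red, green, blue), "range_z" (420x560 float32, m along the optical axis (not along the pixel's ray), 0 where there is no reading), "intrinsics" (3x3 intrinsics, pixels), "eye" and "attitude" of the camera in the world; the wrist camera has in their place "hand_eye" (4x4, takes a point from camera to tool coordinates, whose origin is the TCP and whose axes are the tool frame's). Camera axes: x right, y down, z forward; pixel columns grow to the right and rows downward; lengths in m; the calibration is good to about 2 mm. A picture is of the moment at which its call begins: read the wrist's pose just before it.
- sign_off(): hands the job in, once; it reports no verdict.
The state is a dict: "clock": time; "joint_pos": joint angles; "joint_velocities": joint speeds; "joint_efforts": joint torques, N m; "tcp_pos": TCP position; "tool_rot": TCP orientation; "ft_force": force on the tool from outside, world axes, zero at the start; "ft_torque": the same for the moment, N m; "opening": finger opening in m.
Only numpy, scipy, OpenCV 4.12 (cv2) and the standard library are available. Lean on these libraries where they do the work, as an engineer would, in place of code of your own. Each camera call takes 0.05 s, during which the arm holds its last target. There are 200 camera calls.

TASK

Swing the steel kernel hopper round on its stiff arm until its outlet is over the middle of the speckled bowl, keeping the gate shut while it moves. Then pull the hopper's spring-return slide gate out by its upright knob until the line across the slide is level with the marks on the rails, and finish still holding it there, so that I can pour the kernels through; leave the bowl and everything else on the cart where they stand.

Things in the scene. Friction and masses are not known exactly. Their poses are not given: they have to be found in the camera images.
- swing_bar (a point): The swing arm: flat bar 34 by 16 mm from the stand's upright post to the hopper's gate housing. The point is on its centre line, 150 mm above the cart top, 100 mm from the post's axis. The post (22 mm thick, 314 mm tall, on a fixed round foot 170 mm across) is its hinge, on the line from knob through outlet, 200 mm past the outlet. Stiff friction hinge (about 1.2 N m): stays where left.
- outlet (a point): Centre of the lower end of the hopper's outlet spout (46 mm across), 117 mm above the cart top, on the hopper's axis, 200 mm from the post's axis. Above it are the flat gate housing (110 mm along the arm, 74 mm wide, 22 mm high, its middle 150 mm above the cart top) and an open steel funnel 124 mm across, its rim 290 mm above the cart top.
- gate (a joint): How far the slide gate is pulled out, m: 0 shut, 0.055 at its stop, 0.035 when its line is level with the marks. It runs along the arm, straight away from the post. A spring draws it shut when let go (about 5 N when shut, 10 N at the mark). The blade overlaps the hole, so the first 12 mm of pull open nothing.
- gate_knob (a point): The gate's pull knob: upright, black, round, 21 mm thick where held (26 mm at foot and head), on the outer end of the flat steel slide. The point lies on its axis, half-way up the grip, 184 mm above the cart top, 335 mm from the post's axis when shut and 370 mm at the mark. The knob's top is 208 mm and the slide's upper face 152 mm above the cart top.
- rail_marks (a point): Point midway between the two marks, 158 mm above the cart top: small raised black bars, one on each rail beside the slide, 110 mm from the hopper's axis. The rails stand 26 to 34 mm either side of the arm's centre line, tops at 157 mm, ending 17 mm short of the shut knob's axis. The black line across the slide is 75 mm from the hopper's axis when shut: 35 mm of pull brings it level.
- bowl_rim (a point): The bowl: off-white ceramic with a dark-speckled glaze, 148 mm across the mouth, 70 mm high, loose, about 0.4 kg, standing on the cart to the left or the right of the hopper's start, within 20 mm of the circle on which the outlet swings. The point is the centre of its mouth, 70 mm up.
- jar_mid (a point): Clear jar with a white twist cap, 76 mm across, 95 mm high, loose, on the side where the bowl is not; leave it alone. The point is its centre.
- shaker_mid (a point): Steel shaker, 38 mm across, 80 mm high, loose, in front of the stand between bowl and jar; leave it alone. The point is its centre.
- scoop_mid (a point): Stainless scoop, loose: cup 60 mm across and 34 mm high, with a flat handle that reaches 142 mm from the cup's axis; leave it alone. The point is the centre of its cup.
- coaster_mid (a point): Round bamboo coaster, 100 mm across, 9 mm thick, loose; leave it alone. The point is its centre.
- cup_mid (a point): Empty plain paper cup, 72 mm across, 80 mm high, loose; leave it alone. The point is its centre, half-way up.
Things that resemble listed ones, but are neither listed nor needed, are in the scene too. There is more than one size of the part that bears bowl_rim; the job needs the middle-sized.

How it is judged:
By the outcome, as a careful person would: the job done as asked, in the order asked, and still so for the second after the job is handed in, while the arm keeps its last pose, push and grip.
It also fails if it takes over 42 s, if anything falls off the work surface, if the arm or the gripper's body presses on something with over 40 N, if the wrist force passes 120 N, or if a joint passes its speed limit or range.

## Working session

There is one attempt and no reset: what is moved stays moved. The work goes in short steps, Python scripts to look and compute and a tool call to move; the robot and the scene stay as the last step left them, time stands still between calls to the robot, and variables do not carry over. Pictures are saved under pics/ and viewed, about 8 in all and at most 12, crops included, and the job is handed in when it is done.

Besides the shell and the picture viewer there is one more tool, called as name(argument=value, ...) on one line, values as JSON. play_rows: Moves the arm, as the interface text tells. Its arguments: {"type":"object","properties":{"plan":{"type":"array"},"squeeze":{"type":"number"}},"required":["plan"]}

```bash
mkdir -p pics; cat > h.py <<'E'
import numpy as np, cv2, json
from cell import read_state, viewer, sign_off
from scipy.spatial.transform import Rotation as R
def rot(a):
    a=np.array(a,float)
    return a if a.shape==(3,3) else R.from_quat(a).as_matrix()
def grab(n):
    s=read_state(); im=viewer.get_image(n)
    K=np.array(im["intrinsics"])
    if n=="wrist":
        H=np.array(im["hand_eye"]); Rt=rot(s["tool_rot"])
        A=Rt@H[:3,:3]; e=Rt@H[:3,3]+np.array(s["tcp_pos"])
    else: A=rot(im["attitude"]); e=np.array(im["eye"])
    return im["frame"],np.array(im["range_z"]),K,A,e
def ray(K,A,e,u,v,z):
    d=A@np.linalg.inv(K)@np.array([u,v,1.0]); return e+d*(z-e[2])/d[2]
def cloud(D,K,A,e):
    v,u=np.indices(D.shape); P=np.stack([(u-K[0,2])/K[0,0]*D,(v-K[1,2])/K[1,1]*D,D],-1)
    return P@A.T+e
def proj(K,A,e,p):
    q=K@(A.T@(np.array(p)-e)); return q[:2]/q[2]
def save(n,f): cv2.imwrite("pics/"+n+".png",cv2.cvtColor(f,cv2.COLOR_RGB2BGR))
E
python3 - <<'E'
from h import *
s=read_state(); print({k:np.round(v,3).tolist() for k,v in s.items()})
for n in("top","scene"):
    f,D,K,A,e=grab(n); save(n+"0",f); print(n,np.round(e,3),np.round(A,3).tolist(),K[0,0])
    np.savez("pics/"+n+"0.npz",f=f,D=D,K=K,A=A,e=e)
E
```

```text
{'clock': 0.0, 'joint_pos': [-1.483, 0.151, 1.438, -0.0, 1.554, -0.134], 'joint_velocities': [-0.001, 0.0, 0.0, 0.001, -0.0, 0.001], 'joint_efforts': [-0.002, -71.306, -57.087, -0.0, 0.009, -0.0], 'tcp_pos': [0.126, -0.561, 0.25], 'tool_rot': [0.781, -0.624, -0.0, -0.0], 'ft_force': [-0.141, 0.399, -0.113], 'ft_torque': [0.003, -0.018, 0.019], 'opening': 0.086}
top [ 0.319 -0.03   1.481] [[0.006, -0.985, 0.173], [-1.0, -0.002, 0.026], [-0.025, -0.173, -0.985]] 520.4409600891927
scene [ 0.945 -0.583  0.832] [[0.808, 0.417, -0.416], [0.589, -0.578, 0.565], [-0.005, -0.701, -0.713]] 407.41399897888954
```

View pics/top0.png

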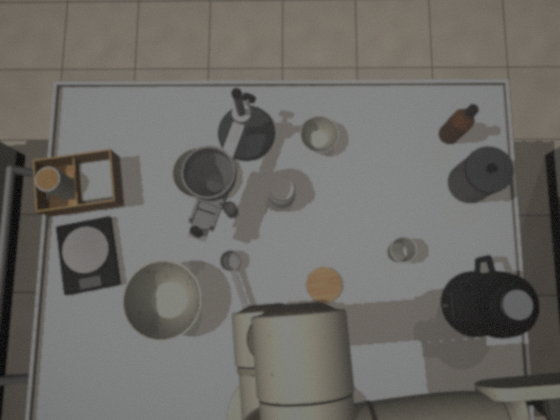

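View pics/scene0.png

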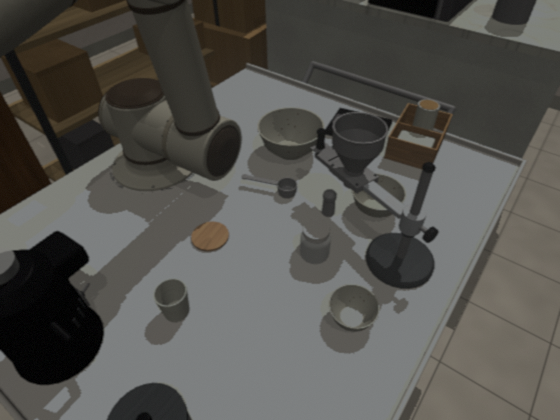

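```bash
python3 - <<'E'
from h import *
t=np.load("pics/top0.npz"); s=np.load("pics/scene0.npz")
Pt=cloud(t["D"],t["K"],t["A"],t["e"]); Ps=cloud(s["D"],s["K"],s["A"],s["e"])
def show(P,l):
    for u,v in l: print((u,v),np.round(P[v,u],3))
print("top");show(Pt,[(208,172),(238,97),(246,133),(260,140),(319,120),(319,135),(283,185),(231,209),(196,231),(163,300),(196,300),(206,215),(231,260),(400,245)])
print("scene");show(Ps,[(380,195),(385,207),(358,130),(428,168),(400,262),(330,195),(320,135),(352,310),(315,235),(290,140)])
a=cv2.convertScaleAbs(cv2.resize(cv2.cvtColor(t["f"][80:280,130:350],4),None,fx=3,fy=3,interpolation=2)[:600],alpha=1.7)
b=cv2.convertScaleAbs(cv2.resize(cv2.cvtColor(s["f"][90:290,260:460],4),None,fx=3,fy=3,interpolation=2),alpha=1.7)
cv2.imwrite("pics/both.png",cv2.resize(np.hstack([a,b]),(800,380)))
# circle fits of rims: large bowl etc. from points at height
for nm,P in(("top",Pt),("scene",Ps)):
  for lab,zr in(("foot",(.008,.03)),("z70",(.055,.075)),("rim290",(.283,.296)),("z314",(.305,.325))):
    m=((P[...,2]>zr[0])&(P[...,2]<zr[1])&(P[...,0]>.25)&(P[...,0]<.95)&(abs(P[...,1])<.5)).astype(np.uint8)
    n,L,st,c=cv2.connectedComponentsWithStats(m)
    for i in range(1,n):
      if st[i,4]>40:
        q=P[L==i]; (cx,cy),r=cv2.minEnclosingCircle(q[:,:2].astype(np.float32)); print(nm,lab,st[i,4],c[i].round(),"c",round(cx,3),round(cy,3),"r",round(r,3))
E
```

```text
top
(208, 172) [0.64  0.177 0.186]
(238, 97) [0.793 0.091 0.309]
(246, 133) [0.793 0.094 0.038]
(260, 140) [0.776 0.054 0.023]
(319, 120) [ 0.832 -0.117  0.035]
(319, 135) [ 0.798 -0.119  0.003]
(283, 185) [ 0.626 -0.014  0.098]
(231, 209) [0.563 0.128 0.077]
(196, 231) [0.485 0.2   0.206]
(163, 300) [0.315 0.322 0.005]
(196, 300) [0.316 0.222 0.049]
(206, 215) [0.533 0.184 0.158]
(231, 260) [0.429 0.133 0.003]
(400, 245) [ 0.473 -0.346  0.002]
scene
(380, 195) [0.712 0.116 0.16 ]
(385, 207) [0.735 0.1   0.146]
(358, 130) [0.589 0.21  0.242]
(428, 168) [0.805 0.086 0.31 ]
(400, 262) [0.812 0.074 0.02 ]
(330, 195) [0.575 0.123 0.078]
(320, 135) [0.492 0.19  0.199]
(352, 310) [ 0.779 -0.103  0.004]
(315, 235) [ 0.627 -0.032  0.096]
(290, 140) [0.288 0.34  0.007]
top foot 1324 [257. 137.] c 0.802 0.088 r 0.086
top foot 327 [225. 128.] c 0.815 0.15 r 0.059
top foot 446 [319. 135.] c 0.788 -0.117 r 0.047
top foot 50 [444. 138.] c 0.79 -0.485 r 0.027
top foot 146 [119. 186.] c 0.653 0.485 r 0.08
top foot 58 [451. 184.] c 0.651 -0.5 r 0.036
top foot 970 [109. 258.] c 0.448 0.489 r 0.101
top
[... 1408 characters left out ...]
 0.334 0.265 r 0.088
scene z70 280 [411. 148.] c 0.656 0.47 r 0.076
scene z70 208 [394. 184.] c 0.684 0.25 r 0.065
scene z70 141 [369. 206.] c 0.665 0.179 r 0.058
scene z70 84 [328. 198.] c 0.568 0.128 r 0.018
scene z70 248 [315. 244.] c 0.618 -0.015 r 0.038
scene z70 52 [403. 246.] c 0.803 0.091 r 0.011
scene z70 200 [167. 287.] c 0.45 -0.337 r 0.032
scene z70 133 [174. 305.] c 0.458 -0.341 r 0.034
scene z70 110 [ 89. 320.] c 0.352 -0.478 r 0.036
scene rim290 162 [199. 115.] c 0.259 -0.006 r 0.05
scene rim290 458 [360. 128.] c 0.615 0.159 r 0.066
scene rim290 56 [425. 176.] c 0.803 0.093 r 0.011
scene z314 259 [197. 106.] c 0.26 -0.01 r 0.049
scene z314 100 [428. 166.] c 0.805 0.091 r 0.013
```

View pics/both.png

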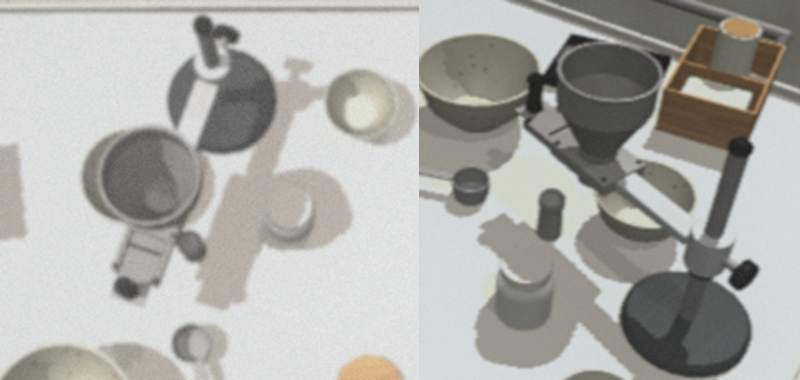

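```bash
python3 - <<'E'
from h import *
from scipy.optimize import least_squares
Q=[]
post=np.array([.8035,.0915])
for nm in("top","scene"):
    s=np.load(f"pics/{nm}0.npz"); P=cloud(s["D"],s["K"],s["A"],s["e"])
    f=s["f"].astype(int)
    m=(P[...,2]>.063)&(P[...,2]<.076)&(np.hypot(P[...,0]-.66,P[...,1]-.21)<.1)
    q=P[m][:,:2]; Q.append(q)
    r=least_squares(lambda p:np.hypot(*(q-p).T)-.073,[.66,.21],loss="soft_l1",f_scale=.003); print(nm,len(q),r.x.round(4),np.abs(r.fun).mean().round(4))
q=np.vstack(Q); r=least_squares(lambda p:np.hypot(*(q-p).T)-.073,[.66,.21],loss="soft_l1",f_scale=.003)
v=r.x-post; print("bowl",r.x,"rad",np.hypot(*v),"ang",np.degrees(np.arctan2(v[1],v[0])))
# knob from top/scene: dark points z .16-.215
for nm in("top","scene"):
    s=np.load(f"pics/{nm}0.npz"); P=cloud(s["D"],s["K"],s["A"],s["e"])
    m=(P[...,2]>.170)&(P[...,2]<.215)&(np.hypot(P[...,0]-.488,P[...,1]-.206)<.03); k=P[m][:,:2]
    c,_=cv2.minEnclosingCircle(k.astype(np.float32)); print("knob",nm,m.sum(),c,k.mean(0))
for o in([.6145,.1597],):
    v=np.array(o)-post; print("arm ang",np.degrees(np.arctan2(v[1],v[0])),np.hypot(*v),"knob",post+v/np.hypot(*v)*.335)
im=viewer.get_image("wrist"); print(np.round(im["hand_eye"],3).tolist())
E
```

```text
top 166 [0.6672 0.221 ] 0.0017
scene 199 [0.6658 0.2219] 0.0023
bowl [0.66666584 0.22146678] rad 0.1887192358788968 ang 136.47445030104606
knob top 96 (0.4861927926540375, 0.20315338671207428) [0.48526419 0.20207359]
knob scene 117 (0.48623234033584595, 0.2011716067790985) [0.48932075 0.19705899]
arm ang 160.15819581990218 0.20092844497482176 knob [0.48838782 0.20520715]
[[1.0, -0.0, 0.0, -0.001], [0.0, 0.958, 0.285, -0.072], [-0.0, -0.285, 0.958, -0.123], [0.0, 0.0, 0.0, 1.0]]
```

play_rows(plan=[[[-0.5,-0.4,-0.5,0,0,0,0],[-0.67,-0.52,-0.5,0,0,0,0],[-0.67,-0.52,-0.2,0,0,0,0],[-0.67,-0.52,0,0,0,0,0],[-0.67,-0.52,0,0,0,0,0],[-0.67,-0.52,0,0,0,0,0],[-0.67,-0.52,0,0,0,0,0],[-0.67,-0.52,0,0,0,0,0],[-0.67,-0.52,0,0,0,0,0],[-0.67,-0.52,0,0,0,0,0],[-0.67,-0.52,0,0,0,-1,0],[-0.67,-0.52,0,0,0,-1,0],[-0.67,-0.52,0,0,0,-1,0],[-0.67,-0.52,0,0,0,-1,0],[0,0,0,0,0,-1,0],[0,0,0,0,0,-1,0],[0,0,0,0,0,-1,0],[0,0,0,0,0,-1,0],[0,0,0,0,0,-1,0],[0,0,0,0,0,-1,0]]])

```text
clock: 2.15
tcp_pos: [0.3534, -0.0256, 0.3102]
tool_rot: [0.972, -0.234, -0.0, -0.0]
ft_force: [-0.4, 0.1, -0.6]
opening: 0.0855
```

play_rows(plan=[[[0,0,0,0,0,-1,0],[0,0,0,0,0,-1,0],[0,0,0,0,0,-1,0],[0,0,0,0,0,-1,0],[0,0,0,0,0,-1,0],[0,0,0,0,0,-1,0],[0,0,0,0,0,-1,0],[0,0,0,0,0,-1,0],[0,0,0,0,0,-1,0],[0,0,0,0,0,-1,0],[0,0,0,0,0,-1,0],[0,0,0,0,0,-1,0],[0,0,0,0,0,-1,0],[0,0,0,0,0,-1,0],[0,0,0,0,0,-1,0],[0,0,0,0,0,-1,0],[0,0,0,0,0,-1,0],[0,0,0,0,0,-1,0],[0,0,0,0,0,-1,0],[0,0,0,0,0,0,0]]])

```text
clock: 4.15
tcp_pos: [0.3534, -0.0256, 0.3102]
tool_rot: [0.83, 0.558, -0.0, -0.0]
ft_force: [0.1, 0.4, 0.4]
opening: 0.0854
```

play_rows(plan=[[[0.75,0.1,0,0,0,-0.24,60],[0.75,0.1,0,0,0,-0.24,90],[0.75,0.1,0,0,0,0,120],[0.75,0.1,0,0,0,0,120],[0.75,0.1,0,0,0,0,120],[0.75,0.12,0,0,0,0,120],[0.75,0.12,0,0,0,0,120],[0,0,0,0,0,0,120],[0,0,0,0,0,0,120]]])

```text
clock: 5.05
tcp_pos: [0.4796, 0.2079, 0.3097]
tool_rot: [0.819, 0.574, -0.001, -0.0]
ft_force: [1.1, -0.1, -0.2]
opening: 0.0453
```

```bash
python3 - <<'E'
from h import *
f,D,K,A,e=grab("wrist"); save("w1",cv2.convertScaleAbs(f,alpha=1.5)); np.savez("pics/w1.npz",f=f,D=D,K=K,A=A,e=e)
s=read_state(); print(s["tcp_pos"],s["tool_rot"],s["opening"])
P=cloud(D,K,A,e); x,y=P[...,0],P[...,1]
m=(P[...,2]>.195)&(P[...,2]<.215)&(np.hypot(x-.487,y-.2035)<.04); print("knob",m.sum(),cv2.minEnclosingCircle(P[m][:,:2].astype(np.float32)),P[m][:,2].max())
for p in([.487,.2035,.208],[.6145,.16,.29]): print(proj(K,A,e,p))
E
```

```text
[0.47946233 0.20732418 0.31003545] [ 8.18975019e-01  5.73829040e-01 -3.77140466e-04 -8.79570698e-05] 0.04525807852012036
knob 1032 ((0.4864191710948944, 0.20412051677703857), 0.01315287034958601) 0.20899106333696515
[278.3950281  235.07721761]
[282.24764424 507.15212123]
```

View pics/w1.png

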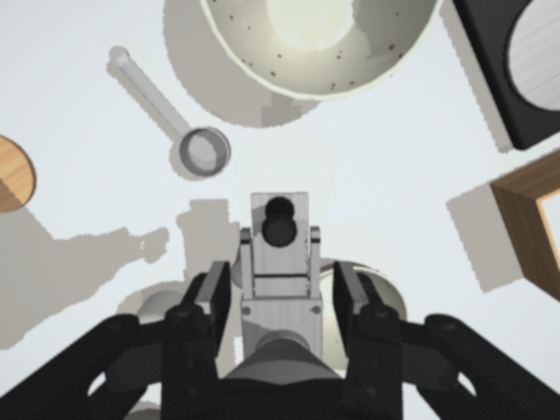

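play_rows(plan=[[[0,0.15,0.3,0,0,0,120],[0,0,0.5,0,0,0,120],[0,0,0.5,0,0,0,120],[0,0,0.5,0,0,0,120],[0,0,0.5,0,0,0,120],[0,0,0.22,0,0,0,140],[0,0,0,0,0,0,172],[0,0,0,0,0,0,172],[0,0,0,0,0,0,172]]], squeeze=25)

```text
clock: 6.0
tcp_pos: [0.487, 0.2046, 0.1853]
tool_rot: [0.819, 0.574, 0.0, 0.0]
ft_force: [-0.3, -2.9, -2.2]
opening: 0.0281
```

```bash
python3 - <<'E'
from h import *
f,D,K,A,e=grab("wrist"); save("w2",cv2.convertScaleAbs(f,alpha=1.5))
s=read_state(); print(s["tcp_pos"],s["tool_rot"],s["opening"],s["ft_force"])
E
```

```text
[0.48701939 0.20472507 0.1852476 ] [8.18688957e-01 5.74236972e-01 4.35943652e-04 3.19136391e-04] 0.027876154556913474 [-1.96472711e-03 -3.95393882e+00 -1.42179644e+00]
```

View pics/w2.png

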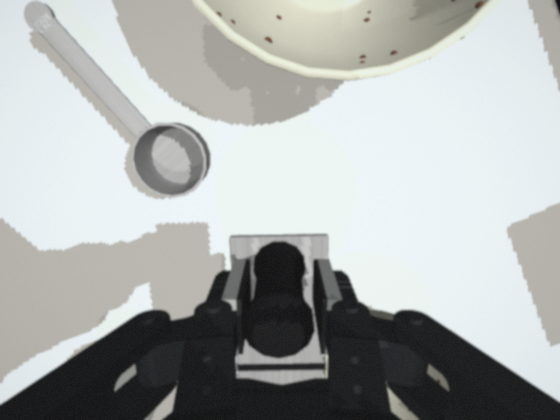

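play_rows(plan=[[[0.06,0,0,0,0,0.1,172],[0.06,0,0,0,0,0.1,172],[0.117,0.001,0,0,0,0.2,172],[0.117,0.001,0,0,0,0.2,172],[0.117,0.001,0,0,0,0.2,172],[0.117,0.001,0,0,0,0.2,172],[0.117,0.001,0,0,0,0.2,172],[0.117,0.001,0,0,0,0.2,172],[0.117,0.001,0,0,0,0.2,172],[0.117,0.001,0,0,0,0.2,172],[0,0,0,0,0,0,172]]])

```text
clock: 7.15
tcp_pos: [0.5088, 0.2537, 0.1841]
tool_rot: [0.861, 0.508, 0.0, -0.0]
ft_force: [-0.3, -0.2, -0.5]
opening: 0.0276
```

```bash
cat >> h.py <<'E'
POST=np.array([.8035,.0915]); BOWL=np.array([.6667,.2215])
def check(show=False):
    s=read_state(); p=np.array(s["tcp_pos"]); v=p[:2]-POST
    print("tcp",p.round(4),"rad",np.hypot(*v).round(4),"ang",np.degrees(np.arctan2(v[1],v[0])).round(2),"toolx",np.degrees(np.arctan2(*rot(s["tool_rot"])[[1,0],0])).round(2),"F",np.round(s["ft_force"],1),"op",s["opening"],"t",s["clock"])
    for n in("top","scene"):
        f,D,K,A,e=grab(n); P=cloud(D,K,A,e)
        m=(P[...,2]>.281)&(P[...,2]<.297)&(abs(np.hypot(P[...,0]-POST[0],P[...,1]-POST[1])-.2)<.075)
        q=P[m][:,:2]
        from scipy.optimize import least_squares
        r=least_squares(lambda c:np.hypot(*(q-c).T)-.0605,q.mean(0),loss="soft_l1",f_scale=.002).x; w=r-POST
        print(n,m.sum(),"hopper",r.round(4),np.hypot(*w).round(4),"ang",np.degrees(np.arctan2(w[1],w[0])).round(2))
        m=(P[...,2]>.063)&(P[...,2]<.076)&(np.hypot(P[...,0]-.6667,P[...,1]-.2215)<.09); q=P[m][:,:2]
        r=least_squares(lambda c:np.hypot(*(q-c).T)-.073,BOWL,loss="soft_l1",f_scale=.003).x
        print("  bowl",m.sum(),r.round(4))
        if show: save(f"{n}_{s['clock']:.2f}",cv2.convertScaleAbs(f,alpha=1.5))
E
python3 -c "
from h import *
check()"
```

```text
tcp [0.5088 0.2537 0.1841] rad 0.3364 ang 151.17 toolx 61.08 F [-0.3 -0.2 -0.5] op 0.027568306080580748 t 7.15
top 350 hopper [0.6265 0.1886] 0.2019 ang 151.25
  bowl 5 [0.6688 0.2249]
scene 517 hopper [0.6273 0.1868] 0.2003 ang 151.6
  bowl 196 [0.6663 0.2225]
```

play_rows(plan=[[[0.117,0.001,0,0,0,0.2,172],[0.117,0.001,0,0,0,0.2,172],[0.117,0.001,0,0,0,0.2,172],[0.117,0.001,0,0,0,0.2,172],[0.117,0.001,0,0,0,0.2,172],[0.117,0.001,0,0,0,0.2,172],[0.117,0.001,0,0,0,0.2,172],[0.117,0.001,0,0,0,0.2,172],[0.117,0.001,0,0,0,0.2,172],[0.117,0.001,0,0,0,0.2,172],[0.117,0.001,0,0,0,0.2,172],[0.117,0.001,0,0,0,0.2,172],[0.117,0.001,0,0,0,0.2,172],[0.06,0,0,0,0,0.1,172],[0.06,0,0,0,0,0.1,172],[0,0,0,0,0,0,172]]])

```text
clock: 8.85
tcp_pos: [0.5568, 0.3196, 0.1844]
tool_rot: [0.917, 0.399, 0.0, -0.0]
ft_force: [-0.6, -0.4, -1.3]
opening: 0.0278
```

```bash
python3 -c "
from h import *
check(True)
f,D,K,A,e=grab('wrist'); save('w3',cv2.convertScaleAbs(f,alpha=1.5))
a=cv2.imread('pics/w3.png')
import glob
b=cv2.imread(glob.glob('pics/scene_*.png')[0])
cv2.imwrite('pics/c3.png',cv2.resize(np.hstack([a,b]),(800,300)))
"
```

```text
tcp [0.5568 0.3196 0.1844] rad 0.336 ang 137.25 toolx 47.09 F [-0.6 -0.4 -1.3] op 0.02778841333136404 t 8.85
top 412 hopper [0.6541 0.2285] 0.2027 ang 137.48
  bowl 109 [0.6688 0.2267]
scene 497 hopper [0.6552 0.2265] 0.2006 ang 137.69
  bowl 185 [0.6688 0.2234]
```

View pics/c3.png

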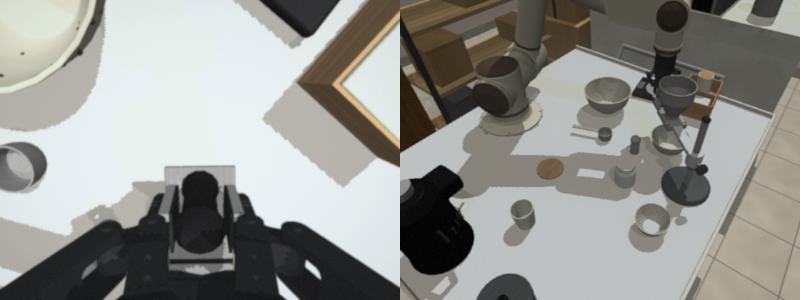

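```bash
python3 - <<'E'
from h import *
from scipy.optimize import least_squares
allr=[]
src=[(n,np.load(f"pics/{n}0.npz")) for n in("top","scene")]
src=[(n,s["f"],s["D"],s["K"],s["A"],s["e"]) for n,s in src]+[(n+"now",)+grab(n) for n in("top","scene")]
for n,f,D,K,A,e in src:
    P=cloud(D,K,A,e); q=P[(P[...,2]>.06)&(P[...,2]<.078)][:,:2]
    c=BOWL.copy()
    for it in range(4):
        w=q-c; r=np.hypot(*w.T); b=np.degrees(np.arctan2(w[:,1],w[:,0]))//6
        o=np.array([q[b==k][np.argmax(np.where(r[b==k]<.082,r[b==k],0))] for k in np.unique(b) if ((b==k)&(r>.066)&(r<.082)).any()])
        c=least_squares(lambda p:np.hypot(*(o-p).T)-.074,c,loss="soft_l1",f_scale=.002).x
    allr.append(o); bb=np.degrees(np.arctan2(*(o-c).T[::-1])); print(n,len(o),c.round(4),"bins",np.sort(bb.round()).astype(int).tolist())
o=np.vstack(allr); r=least_squares(lambda p:np.hypot(*(o-p[:2]).T)-p[2],[*BOWL,.074],loss="soft_l1",f_scale=.002).x
v=r[:2]-POST; print(r.round(4),np.degrees(np.arctan2(v[1],v[0])))
E
```

```text
top 30 [0.6678 0.223 ] bins [3, 11, 14, 22, 28, 33, 40, 44, 50, 56, 64, 70, 76, 80, 85, 91, 97, 108, 110, 119, 124, 127, 136, 143, 146, 151, 162, 164, 168, 175]
scene 41 [0.667  0.2226] bins [-145, -138, -135, -129, -124, -119, -112, -103, -97, -94, -85, -81, -73, -68, -62, -54, -52, -46, -40, -4, 6, 9, 15, 18, 25, 35, 41, 47, 51, 55, 65, 69, 77, 83, 86, 91, 100, 104, 110, 118, 123]
topnow 28 [0.6684 0.226 ] bins [-176, -172, -163, -159, -153, -147, -139, -133, -130, -123, -120, -113, -103, -98, -95, -85, -79, -76, -69, -64, -59, -51, -47, 154, 159, 163, 168, 180]
scenenow 41 [0.6683 0.2227] bins [-178, -174, -165, -162, -155, -150, -140, -135, -129, -124, -119, -108, -104, -101, -96, -88, -82, -73, -67, -62, -55, -52, -43, -40, -34, -28, 26, 33, 41, 47, 50, 59, 61, 69, 142, 149, 152, 160, 164, 171, 174]
[0.6677 0.2233 0.073 ] 135.86579689768968
```

play_rows(plan=[[[0.08,0,0,0,0,0.14,172],[0.08,0,0,0,0,0.14,172],[0,0,0,0,0,0,185],[0,0,0,0,0,0,195],[0,0,0,0,0,0,215],[0,0,0,0,0,0,215],[0,0,0,0,0,0,215]]], squeeze=50)

```text
clock: 9.8
tcp_pos: [0.5621, 0.3252, 0.1846]
tool_rot: [0.921, 0.388, 0.0, -0.0]
ft_force: [3.4, 0.8, 3.9]
opening: 0.0235
```

```bash
python3 -c "
from h import *
check()
"
```

```text
tcp [0.5621 0.3252 0.1846] rad 0.336 ang 135.93 toolx 45.71 F [3.4 0.8 3.9] op 0.023470247313066343 t 9.8
top 418 hopper [0.6577 0.2324] 0.2028 ang 135.97
  bowl 121 [0.6689 0.2266]
scene 504 hopper [0.6587 0.2304] 0.2007 ang 136.2
  bowl 180 [0.6693 0.2237]
```

play_rows(plan=[[[0,0,0,0,0,0,230],[0,0,0,0,0,0,230],[0,0,0,0,0,0,230],[0,0,0,0,0,0,230]]], squeeze=60)

```text
clock: 10.3
tcp_pos: [0.5621, 0.3252, 0.1846]
tool_rot: [0.921, 0.388, 0.0, -0.0]
ft_force: [4.0, 1.5, 5.1]
opening: 0.0233
```

```bash
python3 -c "
from h import *
f,D,K,A,e=grab('wrist'); f=cv2.convertScaleAbs(f[140:420,140:420],alpha=2.2)
save('w4',cv2.resize(f,(560,560),interpolation=2))
"
```

```text
(no output)
```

View pics/w4.png

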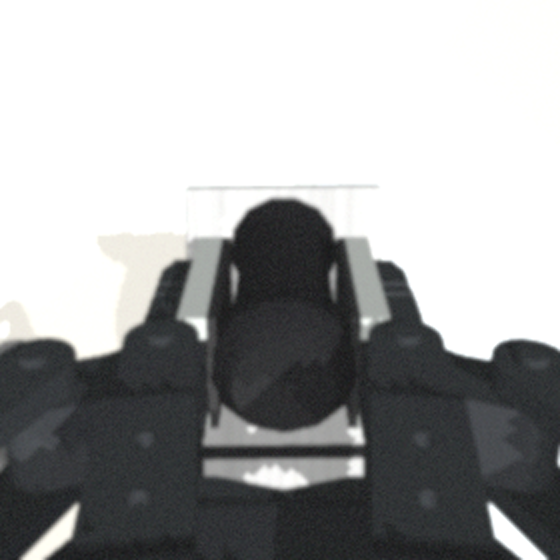

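play_rows(plan=[[[0,0,0,0,0,0,172],[0,0,0,0,0,0,172],[0,0,-0.05,0,0,0,172],[0,0,-0.05,0,0,0,190],[0,0,0,0,0,0,230],[0,0,0,0,0,0,230],[0,0,0,0,0,0,230],[0,0,0,0,0,0,230]]], squeeze=60)

```text
clock: 11.15
tcp_pos: [0.5613, 0.3248, 0.1876]
tool_rot: [0.922, 0.388, -0.002, 0.0]
ft_force: [1.9, -1.3, -27.4]
opening: 0.0232
```

play_rows(plan=[[[0,0,0,0,0,0,165],[0,0,0,0,0,0,165],[0,0,0.02,0,0,0,165],[0,0,0,0,0,0,165]]], squeeze=60)

```text
clock: 11.55
tcp_pos: [0.5621, 0.3253, 0.1892]
tool_rot: [0.921, 0.388, 0.001, -0.0]
ft_force: [0.9, -0.4, 1.4]
opening: 0.03
```

play_rows(plan=[[[0,0,0,0,0,0,180],[0,0,0,0,0,0,230],[0,0,0,0,0,0,230],[0,0,0,0,0,0,230]]], squeeze=60)

```text
clock: 11.95
tcp_pos: [0.562, 0.3252, 0.1892]
tool_rot: [0.921, 0.388, 0.0, -0.0]
ft_force: [-2.0, -1.0, 6.1]
opening: 0.0234
```

play_rows(plan=[[[0,-0.1,0,0,0,0,230],[0,-0.1,0,0,0,0,230],[0,-0.1,0,0,0,0,230],[0,-0.1,0,0,0,0,230],[0,-0.1,0,0,0,0,230],[0,-0.1,0,0,0,0,230],[0,-0.1,0,0,0,0,230],[0,0,0,0,0,0,230],[0,0,0,0,0,0,230]]], squeeze=60)

```text
clock: 12.85
tcp_pos: [0.5376, 0.3489, 0.1892]
tool_rot: [0.922, 0.388, 0.001, 0.001]
ft_force: [4.7, -8.4, 4.7]
opening: 0.0233
```

```bash
python3 -c "
from h import *
check()
f,D,K,A,e=grab('wrist'); P=cloud(D,K,A,e)
d=np.array([np.cos(np.radians(136)),np.sin(np.radians(136))])
for r in (.31,.37): print(r,proj(K,A,e,[*(POST+d*r),.155]))
f=cv2.convertScaleAbs(f[140:420,140:420],alpha=1.8)
w=cv2.resize(f,(560,560),interpolation=2)
f,D,K,A,e=grab('scene'); p=proj(K,A,e,[*(POST+d*.31),.158]).astype(int); print(p)
g=f[p[1]-35:p[1]+35,p[0]-35:p[0]+35]; g=cv2.convertScaleAbs(cv2.resize(g,(560,560),interpolation=2),alpha=1.6)
save('w5',cv2.resize(np.hstack([w,g]),(800,400)))
"
```

```text
tcp [0.5376 0.3489 0.1892] rad 0.37 ang 135.93 toolx 45.68 F [ 4.7 -8.4  4.7] op 0.023343325100861418 t 12.85
top 421 hopper [0.6578 0.2324] 0.2027 ang 135.96
  bowl 120 [0.6687 0.2269]
scene 506 hopper [0.6588 0.2305] 0.2006 ang 136.16
  bowl 178 [0.6695 0.2237]
0.31 [281.39625901 367.37899634]
0.37 [280.69183521 266.27347508]
[368 137]
```

View pics/w5.png

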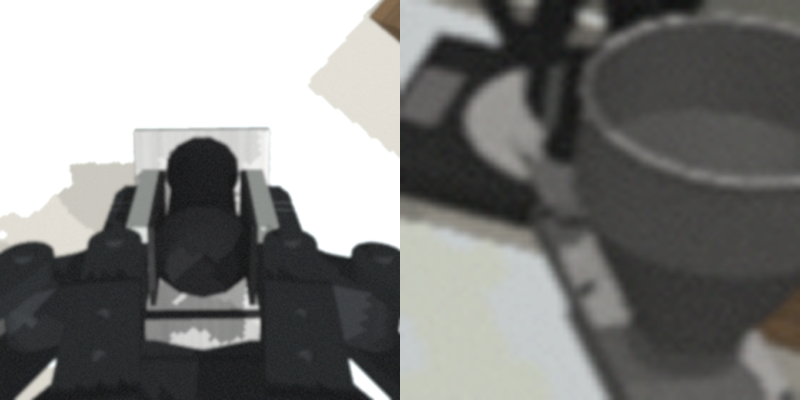

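```bash
python3 -c "
from h import *
f,D,K,A,e=grab('wrist'); P=cloud(D,K,A,e); g=f.mean(2)
col=g[330:380,262:300].mean(1); print(col.round().astype(int).tolist())
v=330+np.argmin(np.where((np.arange(330,380)>350)&(np.arange(330,380)<368),col,999))
p=ray(K,A,e,281,v,.152)[:2]-POST; print('line row',v,'rad',np.hypot(*p),'depthpt',np.hypot(*(P[v,281,:2]-POST)),P[v-4,281,2])
m=(P[...,2]>.203)&(P[...,2]<.213)&(np.hypot(P[...,0]-.5376,P[...,1]-.3489)<.03); q=P[m][:,:2]; c,r=cv2.minEnclosingCircle(q.astype(np.float32)); print('head',m.sum(),c,r,np.hypot(*(np.array(c)-POST)))
d=np.array([np.cos(np.radians(136)),np.sin(np.radians(136))]); t=np.array([-d[1],d[0]])
f,D,K,A,e=grab('scene'); o=np.array([368-35,137-35]); S=8*400/560
for nm,r,w,z in(('markR',.31,30,.158),('markL',.31,-30,.158),('lineR',.31,25,.152),('lineL',.31,-25,.152),('line0R',.275,25,.152),('house',.255,37,.161),('houseL',.255,-37,.161)):
  u=proj(K,A,e,[*(POST+d*r+t*w/1000),z]); print(nm,u.round(1),((u-o+.5)*S+[400,0]).round())
o=u.astype(int)
x=cv2.resize(f[105:165,325:400],(750,600),interpolation=cv2.INTER_CUBIC); save('s6',cv2.convertScaleAbs(x,alpha=2.2))
"
```

```text
[22, 21, 21, 21, 21, 21, 22, 21, 21, 22, 21, 22, 24, 27, 35, 48, 62, 74, 82, 84, 84, 82, 80, 79, 77, 73, 59, 39, 22, 18, 18, 21, 36, 56, 70, 76, 77, 77, 78, 80, 83, 87, 93, 99, 103, 104, 104, 106, 109, 112]
line row 359 rad 0.31293501851476374 depthpt 0.3124567759369184 0.15000525505363516
head 4572 (0.5319374799728394, 0.3545295000076294) 0.028867242857813835 0.3780617940995434
markR [358.2 139.1] [547. 215.]
markL [378.9 136.8] [665. 202.]
lineR [359.7 140.7] [555. 224.]
lineL [376.9 138.8] [654. 213.]
line0R [363.5 148.3] [577. 267.]
house [361.9 150.5] [568. 280.]
houseL [388.3 147.5] [719. 263.]
```

View pics/s6.png

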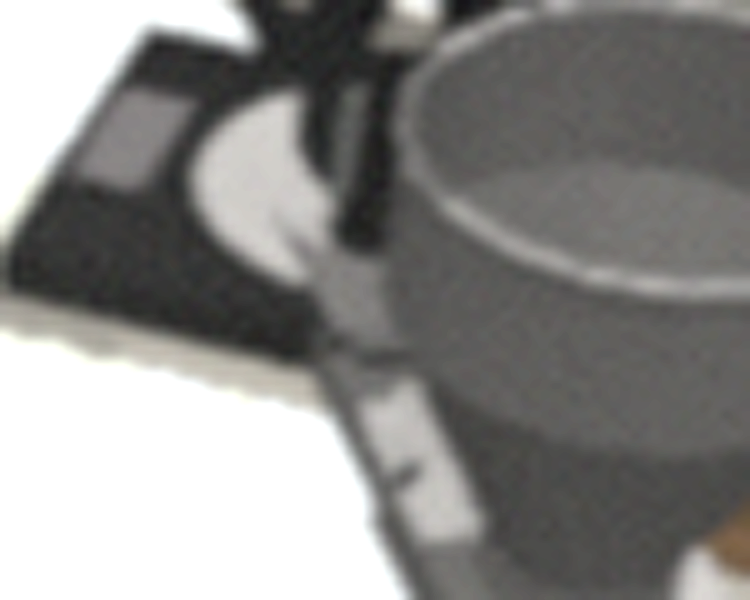

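```bash
python3 -c "
from h import *
s=np.load('pics/w1.npz'); f,K,A,e=s['f'],s['K'],s['A'],s['e']; g=f.mean(2)
def sub(c,lo):
  c=np.asarray(c,float); i=int(np.argmin(c)); w=np.clip(np.median(c)-c,0,None)[max(0,i-4):i+5]; return lo+max(0,i-4)+(w*np.arange(len(w))).sum()/w.sum()
v=sub(g[266:286,262:300].mean(1),266); a=ray(K,A,e,281,v,.152)[:2]-POST; print('w1 line',v,np.hypot(*a))
for c in((241,250),(311,320)):
  cc=g[225:250,c[0]:c[1]].mean(1); print(cc.round().astype(int).tolist()); v=sub(cc,225); b=ray(K,A,e,sum(c)/2,v,.158)[:2]-POST; d=np.array([np.cos(np.radians(160)),np.sin(np.radians(160))]); print('mark',v,b@d,'line',a@d)
w4=cv2.imread('pics/w4.png').mean(2); h=w4[430:475,250:320].mean(1); r=sub(h,430); print('w4 row',140+(r+.5)/2-.5)
# pose at w4: same orientation, tcp shift
f,D,K,A,e=grab('wrist'); now=np.array(read_state()['tcp_pos']); e4=e-now+np.array([.5621,.3252,.1846])
d=np.array([np.cos(np.radians(135.9)),np.sin(np.radians(135.9))])
vn=sub(f.mean(2)[352:368,262:300].mean(1),352)
r4=(ray(K,A,e4,281,140+(r+.5)/2-.5,.152)[:2]-POST)@d; rn=(ray(K,A,e,281,vn,.152)[:2]-POST)@d; print(vn,r4,rn,'pull',rn-r4)
print(now,read_state()['ft_force'])
"
```

```text
w1 line 275.3802996449769 0.27705664668383223
[149, 136, 110, 81, 63, 58, 60, 66, 70, 72, 72, 72, 70, 62, 48, 32, 26, 28, 44, 68, 91, 104, 108, 109, 108]
mark 240.9644597887896 0.3119818737712987 line 0.2770537425290014
[133, 108, 84, 73, 72, 80, 95, 106, 110, 110, 110, 105, 90, 65, 42, 32, 35, 56, 83, 103, 110, 111, 110, 110, 110]
mark 240.14459238495678 0.31279601596542966 line 0.2770537425290014
w4 row 365.69141057131606
359.59078951983446 0.27847642046721544 0.3124925416941841 pull 0.034016121226968676
[0.53776204 0.34876891 0.18915952] [ 4.33060912 -8.82989248  4.4803438 ]
```

play_rows(plan=[[[0,-0.02,0,0,0,0,230],[0,0,0,0,0,0,230],[0,0,0,0,0,0,230],[0,0,0,0,0,0,230]]], squeeze=60)

```text
clock: 13.6
tcp_pos: [0.5371, 0.3494, 0.1892]
tool_rot: [0.922, 0.388, 0.001, 0.001]
ft_force: [3.7, -8.2, 5.1]
opening: 0.0233
```

```bash
python3 -c "
from h import *
check()
d=np.array([np.cos(np.radians(135.9)),np.sin(np.radians(135.9))])
f,D,K,A,e=grab('wrist'); c=f.mean(2)[352:368,262:300].mean(1); w=np.clip(np.median(c)-c,0,None); i=int(np.argmin(c)); w[:max(0,i-4)]=0; w[i+5:]=0
v=352+(w*np.arange(16)).sum()/w.sum(); print(v,(ray(K,A,e,281,v,.152)[:2]-POST)@d-.27848)
s=np.array(read_state()['tcp_pos']); print('tcp pull',np.hypot(*(s[:2]-[.5620,.3252])))
P={}
a=np.load('pics/top0.npz'); f,D,K,A,e=grab('top')
df=(np.abs(f.astype(int)-a['f']).max(2)>40); print('changed px outside', df[:, 300:].sum())
"
```

```text
tcp [0.5371 0.3494 0.1892] rad 0.3708 ang 135.93 toolx 45.66 F [ 3.7 -8.2  5.1] op 0.023335174622054422 t 13.6
top 416 hopper [0.6577 0.2325] 0.2028 ang 135.95
  bowl 126 [0.6686 0.2267]
scene 503 hopper [0.6589 0.2303] 0.2004 ang 136.18
  bowl 172 [0.6691 0.2238]
359.5852896796154 0.03503558671553042
tcp pull 0.03479821040939765
changed px outside 7368
```

```bash
python3 -c "
from h import *
print(sign_off())"
```

```text
the job is handed in; nothing more can be done
None
```

I swung the hopper over the middle-sized speckled bowl with the gate shut. Then I gripped the knob, pulled the gate to the mark and handed the job in still holding it there, at 13.6 s.

Last checks:
- **Hopper position:** the arm stands at about 136.0–136.2°, against 135.9° for the bowl's centre. That puts it within about 1 mm along the swing. The bowl stands about 10 mm inside the outlet's circle, so the outlet can't be exactly centred over it.
- **Gate pull:** 34.8 mm by arm travel and 35.0 mm by the wrist camera, with no slip seen. The pull force was about 9 N, as expected at the mark. The gripper hides the marks in the wrist view, so I judged the alignment from the pull distance. The scene view agreed only coarsely.
- **Bowl:** the scene camera's centre fits range over about 4 mm. The top camera, partly blocked, differs by up to 5 mm. I put this down to measurement error and saw no sign of contact.
- **Other things on the cart:** I avoided them all, but the one before-and-after image comparison I ran mostly picked up the arm, so it proves nothing.
- **Regrip:** I loosened and redid the grip once. The knob briefly took a 27 N upward pull, within the limits, and the hopper did not shift.

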